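Hold the right lid ready over the canister

TASK

Find the wooden lid that fits the open white canister (its plug just goes into the mouth and its rim is as wide as the canister), pick it up by its knob, carry it over the things in between and hold it about a centimetre above the canister's mouth, level and centred, without touching the canister, so that I can check the seal and guide it in. Finish while still holding it there: do not put it down or let go. Leave the canister, the other two lids and everything else where they stand.

Things in the scene. Friction and masses are not known exactly. Their poses are not given: they have to be found in the camera images.
- lid_a: loose wooden canister lid, about 70 g, standing on its plug on the worktop at the robot's left: round plug 48 mm wide, 12 mm high; on it a flange disc 64 mm wide, 8 mm thick; on that an upright round knob 24 mm wide, 30 mm high (50 mm high in all). Origin: centre of the plug's underside; z up through the knob. Too small for the canister: it would drop in.
- lid_b: loose wooden canister lid, about 100 g, standing on its plug on the worktop at the robot's left: round plug 62 mm wide, 12 mm high; on it a flange disc 78 mm wide, 8 mm thick; on that an upright round knob 24 mm wide, 30 mm high (50 mm high in all). Origin: centre of the plug's underside; z up through the knob. This is the size that fits the canister.
- lid_c: loose wooden canister lid, about 140 g, standing on its plug on the worktop at the robot's left: round plug 78 mm wide, 12 mm high; on it a flange disc 94 mm wide, 8 mm thick; on that an upright round knob 24 mm wide, 30 mm high (50 mm high in all). Origin: centre of the plug's underside; z up through the knob. Too large for the canister: its plug does not go in.
- canister: loose open white ceramic canister, upright on the worktop to the robot's right, 90 mm high, 78 mm outside and 66 mm inside diameter (wall 6 mm), 0.6 kg. A wall cabinet hangs 0.52 m above the worktop here, from about x = 0.55 m back and right of y = 0.13 m: keep the wrist out from under it. Origin: centre of its underside; z up.
- canister_rim (a point): centre of the canister's mouth, level with the top of its rim, 90 mm above the canister's origin; z up.
- pasta_jar: bystander: tall closed glass jar of pasta, 81 mm wide, 163 mm high, loose, standing between the lids and the canister. Origin: centre of its underside.
- tin: bystander: steel food tin with a green label, 101 mm wide, 118 mm high, loose, standing between the lids and the canister. Origin: centre of its underside.
- glass: bystander: clear drinking glass, 81 mm wide, 91 mm high, loose, standing between the lids and the canister. Origin: centre of its underside.

How it is judged:
On the way:
1. the fitting lid is held in the gripper, clear of the worktop (height (world z) of lid_b above 0.03 m and contact force between the fingers and lid_b above 1 N), for 0.2 s.
At the end, for the whole second after the job is handed in: The 78 mm lid is held still in the fingers: plug 3 to 20 mm above the canister's rim, within 8 mm of the mouth's axis, tilted under 0.12 rad, not touching the canister (under 0.1 N), which is within 15 mm of its start; other lids, jar, tin and glass within 20 mm of theirs (horizontal distance between lid_b and canister_rim below 0.008 m and z of lid_b in the frame of canister_rim between 0.003 and 0.02 m and angle between lid_b's own z axis and vertical below 0.12 rad and contact force between the fingers and lid_b above 1 N and contact force between lid_b and canister below 0.1 N and linear speed of lid_b below 0.02 m/s and distance of canister_rim from where it was at the start of the episode below 0.015 m and distance of each of lid_a, lid_c, pasta_jar, tin, glass from where it was at the start of the episode below 0.02 m); the arm keeps its last pose, push and grip.
It fails at once if the canister is shifted or tipped by more than 15 mm (distance of canister_rim from where it was at the start of the episode above 0.015 m).
It fails at once if one of the other lids is moved by more than 20 mm (distance of any of lid_a, lid_c from where it was at the start of the episode above 0.02 m).
It fails at once if the pasta jar, tin or glass is moved by more than 20 mm (distance of any of pasta_jar, tin, glass from where it was at the start of the episode above 0.02 m).
It fails at once if the lid touches the canister (contact force between lid_b and canister above 0.5 N).
It also fails if it takes over 42 s, if anything falls off the work surface, if the arm or the gripper's body presses on something with over 40 N, if the wrist force passes 120 N, or if a joint passes its speed limit or range.

ROBOT

A 6-joint arm with a two-finger parallel gripper is mounted at the origin on a cart in front of the work surface, level with it; the furniture and walls round the work are solid. World frame = base frame: x ahead of the robot, y to its left, z up, the work surface at z = 0. Lengths are in m, angles in rad, forces in N, time in s.
With the tool pointing down it reaches from about 0.375 to 0.975 m from the base axis. Payload 3.8 kg.
Tool frame: the origin (TCP) lies at the very end of the fingers, on their centre line; the grasp point (between the pads) lies bot.hold_point_z behind it (bot.hold_point_z is the distance from the TCP to the grasp point, in m); z points along the fingers, y is the line along which they close (so a half turn about z gives the same grasp; the last joint's range is limited). The gripper opens to 85 mm and grips with 20 to 120 N. Pads are 22 mm wide; open, the fingers measure 114 mm over their backs; the gripper's body (76 mm by 85 mm) begins 54 mm behind the grasp point. The pads swing forward as they close: fully open they stand 13 mm farther back than shut.
Start: joints at [-1.208, 0.264, 1.604, -0, 1.274, -0.037], TCP at [0.263, -0.622, 0.231] pointing down, gripper open.
Joint ranges: [-2.63, 2.63], [-0.94, 2.18], [0.31, 2.57], [-1.31, 4.45], [0, 2.66], [-2.55, 2.55]. Speed limits (rad/s): [2.57, 2.57, 3.14, 3.14, 3.14, 3.14].

INTERFACE

Orientations are given as a rotation vector (axis times angle).
In Python, from workcell import bot, optics, read_state gives the robot as it stands (bot), with the cameras (optics) and the readings as plain functions.
- The arm moves only by the tool hand_motion, called by a JSON object that holds its "api" and its "payload", one argument or row to a line. Schema: {"type":"object","properties":{"rows":{"type":"array","items":{"type":"number"},"minItems":4,"maxItems":20},"aperture":{"type":"number"},"squeeze":{"type":"number"},"only":{"type":"string"},"quiet":{"type":"boolean"},"lines":{"type":"string"}},"required":["rows"],"additionalProperties":false}. rows is one flat list of numbers that holds 1 to 5 rows one after another, with no inner brackets; each row has 4 numbers: dx, dy, dz in m, then a turn about the tool's z in rad; each row shifts and turns the commanded pose from where the row before left it, along the tool's axes as they then stand; what a row does not reach is not made up. A row lasts 1/8 s, in which the tool goes at most 0.0625 m and 0.188 rad, less where a joint would pass 70% of its speed; a pose out of reach is approached as far as the arm can. aperture is the opening from 0.0 (shut) to 1.0 (fully open), set as the call begins (left out keeps the last). The fingers move at their own pace and stop on an object; squeeze is the grip in N (left out, the last holds). Time passes only in rows, so rows that do not move let the fingers close. The tool returns the time, the measured TCP pose, the force, the opening and the grip force at its end. only (a regular expression) keeps the lines of the reply that match it, lines (a string "A,B") keeps lines A to B, and quiet returns only ok. Input that does not fit is refused with a message, and nothing moves.
- read_state(): the state, without advancing time (a new reading comes with each control period).
- optics.read_camera(name): name is "side" or "top"; returns the picture (420x560x3 uint8, red, green, blue); there is no depth.
- optics.camera_info(name): a dict with "intrinsics" (3x3 intrinsics, pixels), "extrinsics" (4x4, takes a point from camera to world coordinates). Camera axes: x right, y down, z forward; pixel columns grow to the right and rows downward; lengths in m; the calibration is good to about 2 mm. A picture is of the moment at which its call begins. camera_info takes no time and is no camera call.
- bot.finish_job(): hands the job in; it is judged then, once.
The state is a dict: "time": time; "q": joint angles; "joint_vel": joint speeds; "joint_torque": joint torques, N m; "tool_pos": TCP position; "tcp_rot": TCP orientation; "wrist_force": force on the tool from outside, world axes, zero at the start; "torque": the same for the moment, N m; "width": opening from 0.0 (shut) to 1.0 (fully open); "grip_force": force on a finger pad.
Only numpy, scipy, OpenCV 4.12 (cv2) and the standard library are available. Lean on these libraries where they do the work, as an engineer would, in place of code of your own. Each camera call takes 0.05 s, during which the arm holds its last target. There are 200 camera calls.

## Working session

There is one attempt and no reset: what is moved stays moved. The work goes in short steps, Python scripts to look and compute and a tool call to move; the robot and the scene stay as the last step left them, time stands still between calls to the robot, and variables do not carry over. Pictures are saved under pics/ and viewed, at most 10 in all, crops included, and the job is handed in when it is done.

```bash
ls; mkdir -p pics; python3 - <<'E'
from workcell import bot, optics, read_state
import cv2,numpy as np
for n in("top","side"):
    im=optics.read_camera(n); cv2.imwrite(f"pics/{n}0.png",im[:,:,::-1])
    c=optics.camera_info(n); print(n,np.round(c["intrinsics"],1).tolist(),np.round(c["extrinsics"],3).tolist())
s=read_state(); print(bot.hold_point_z,s)
E
```

```text
pics
workcell.py
top [[409.9, 0.0, 276.0], [0.0, 409.9, 208.7], [0.0, 0.0, 1.0]] [[-0.01, -0.978, 0.21, 0.296], [-1.0, 0.01, 0.0, 0.063], [-0.002, -0.21, -0.978, 1.07], [0.0, 0.0, 0.0, 1.0]]
side [[474.1, 0.0, 284.8], [0.0, 474.1, 208.0], [0.0, 0.0, 1.0]] [[0.844, -0.17, 0.509, 0.001], [-0.536, -0.304, 0.787, -0.696], [0.021, -0.937, -0.348, 0.436], [0.0, 0.0, 0.0, 1.0]]
0.0187 {'time': 0.1, 'q': array([-1.20789957e+00,  2.64693603e-01,  1.60528312e+00,  5.15694969e-06,
        1.27372387e+00, -3.69034145e-02]), 'joint_vel': array([ 1.24733011e-04, -1.65700394e-03, -3.06511679e-03,  8.48975386e-05,
        9.62175156e-04, -3.14951836e-04]), 'joint_torque': array([ 4.19420667e-04, -5.16709256e+01, -3.68589914e+01, -4.20456288e-06,
        6.30129478e-03, -9.75200805e-06]), 'tool_pos': array([ 0.26248543, -0.62112321,  0.23005124]), 'tcp_rot': array([-3.07699337e+00, -6.23414942e-01,  5.29327162e-04]), 'wrist_force': array([-0.44530269, -0.23836059, -0.07572762]), 'torque': array([ 0.04508261, -0.04168648, -0.03239859]), 'grip_force': 0.0, 'width': 1.003979640115145}
```

View pics/top0.png

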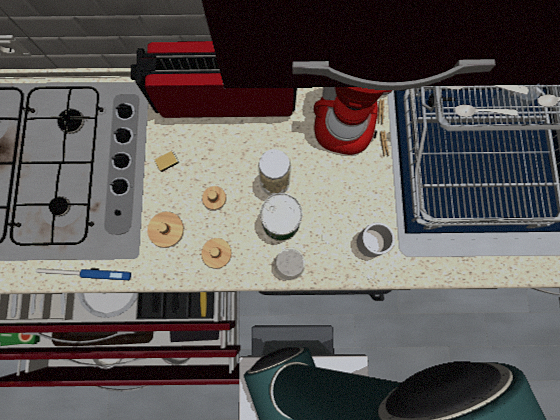

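View pics/side0.png

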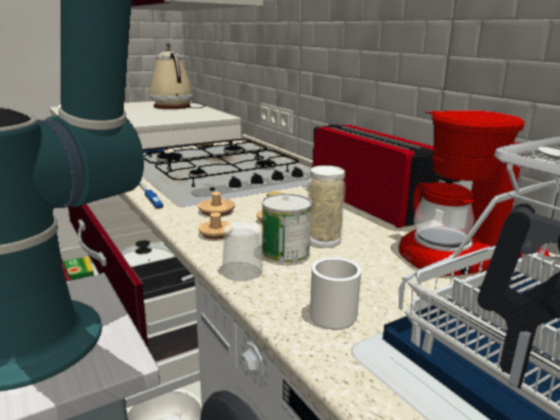

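The top view shows the lids at about (213,198) small, (166,230) large and (216,253) medium. The canister is at (376,240), the glass at (289,264), the tin at (281,216) and the jar at (275,168). Next I'll measure them.

```bash
cat >h.py <<'E'
from workcell import bot, optics, read_state
import cv2,numpy as np
def ray(cam,u,v,z):
    c=optics.camera_info(cam);K=np.array(c["intrinsics"]);T=np.array(c["extrinsics"])
    d=T[:3,:3]@np.linalg.inv(K)@[u,v,1.];o=T[:3,3]
    return o+d*(z-o[2])/d[2]
def proj(cam,p):
    c=optics.camera_info(cam);K=np.array(c["intrinsics"]);T=np.array(c["extrinsics"])
    x=K@(T[:3,:3].T@(np.asarray(p)-T[:3,3]));return x[:2]/x[2]
def circ(cam,cnt,z):
    """contour onto plane z, min enclosing circle -> x,y,diameter"""
    P=np.array([ray(cam,*p,z)[:2] for p in cnt.reshape(-1,2)],np.float32)
    (x,y),r=cv2.minEnclosingCircle(P);(_,ax,_)=cv2.fitEllipse(P);return np.round([x,y,2*r,*ax],4)
E
python3 - <<'E'
from h import *
im=cv2.imread("pics/top0.png");hsv=cv2.cvtColor(im,cv2.COLOR_BGR2HSV)
print(hsv[253,205],hsv[253,216],hsv[270,190],hsv[225,155],hsv[240,376],hsv[230,376],hsv[250,390],hsv[240,350])
m=cv2.inRange(hsv,(8,90,90),(22,255,255));m[:, :140]=0;m[:,260:]=0
m=cv2.morphologyEx(m,cv2.MORPH_OPEN,np.ones((3,3)))
for c in cv2.findContours(m,0,1)[0]:
    if cv2.contourArea(c)>150: print("wood",cv2.boundingRect(c),cv2.contourArea(c),circ("top",c,.02))
m2=cv2.inRange(hsv,(0,0,100),(179,25,255))
v=np.hstack([cv2.resize(im[170:290,140:320],None,fx=3,fy=3),cv2.resize(im[200:280,340:420],(360,360))])
w=np.vstack([cv2.resize(im[170:280,140:260],None,fx=3,fy=3)])
a=cv2.resize(im[180:290,140:260],(480,440),interpolation=2);b=cv2.resize(im[210:270,345:410],(320,296),interpolation=2)
o=np.zeros((600,800,3),np.uint8);o[:440,:480]=a;o[:296,480:]=b
b=cv2.resize(m2[210:270,345:410],(320,296));o[300:596,480:]=b[...,None]
cv2.imwrite("pics/c1.png",o)
E
```

```text
[ 15 107 191] [ 21  85 188] [ 35  15 192] [ 19  93 189] [110  19 204] [26 27 75] [ 27  31 166] [ 38  16 196]
wood (202, 239, 29, 29) 589.5 [0.4075 0.2183 0.0762 0.0662 0.0757]
wood (148, 224, 33, 23) 421.5 [0.4639 0.354  0.0896 0.0478 0.0888]
wood (152, 212, 30, 15) 245.0 [0.4902 0.3487 0.0777 0.0335 0.0742]
wood (203, 187, 23, 22) 377.0 [0.5537 0.2267 0.0627 0.0575 0.06  ]
wood (156, 152, 19, 18) 185.0 [0.6571 0.3604 0.0565 0.0346 0.0566]
```

View pics/c1.png

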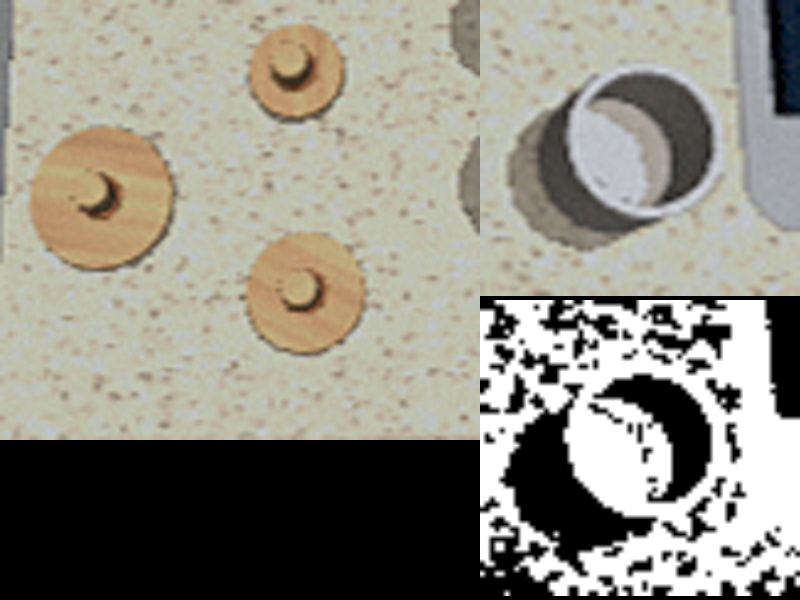

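Lid_b is the lower-middle one, measured at 76 mm against 78 mm nominal. Next I'll refine the canister and the lid with both views, and locate the obstacles.

```bash
python3 - <<'E'
from h import *
np.set_printoptions(precision=4,suppress=True)
im=cv2.imread("pics/top0.png");s=cv2.imread("pics/side0.png")
# canister rim ellipse, top view: extremes on crop
u,v=378.0-.4,238.2-.4
print("can top",ray("top",u,v,.09),"diam",np.linalg.norm(ray("top",362.9,v,.09)-ray("top",393.75,v,.09)))
# bright canister in side: brightness mask blob top
g=cv2.cvtColor(im,cv2.COLOR_BGR2GRAY)
# inner mouth: fill bright rim component
m=cv2.inRange(g,195,255);m[:222]=0;m[256:]=0;m[:,:361]=0;m[:,396:]=0
n,l,st,_=cv2.connectedComponentsWithStats(m)
k=1+st[1:,4].argmax();c=cv2.findContours((l==k).astype(np.uint8),0,1)[0][0];print("rim",st[k],circ("top",c,.09))
for nm,p in dict(glass=(289,264,.091),tin=(281,216,.118),jar=(274,163,.163),lidA=(213.7,197.5,.02),lidC=(165.2,229.2,.02),knobb=(215,252,.05),flb=(216.2,253,.02)).items(): print(nm,ray("top",p[0],p[1],p[2]))
a=cv2.resize(s[180:250,185:265],(400,350),interpolation=2);b=cv2.resize(s[245:335,300:370],(373,480),interpolation=2)
o=np.zeros((500,800,3),np.uint8);o[:350,:400]=a;o[:480,405:778]=b
for p,off,sc,org in [((.4075,.2183,.05),0,5,(185,180)),((.4075,.2183,.02),0,5,(185,180)),((*ray("top",u,v,.09)[:2],.09),405,5.333,(300,245))]:
    q=proj("side",p);print(q)
    th=np.linspace(0,6.28,60);r={.05:.012,.02:.039,.09:.039}[p[2]]
    for t in th:
        e=proj("side",(p[0]+r*np.cos(t),p[1]+r*np.sin(t),p[2]));cv2.circle(o,(int((e[0]-org[0]+.5)*sc+off),int((e[1]-org[1]+.5)*sc)),1,(0,0,255),-1)
cv2.imwrite("pics/c2.png",o)
E
```

```text
can top [ 0.4322 -0.1809  0.09  ] diam 0.07424917855822362
rim [364 238  17  16  41] [ 0.4138 -0.1662  0.0516  0.0135  0.0426]
glass [0.3715 0.0335 0.091 ]
tin [0.4826 0.0514 0.118 ]
jar [0.5991 0.0667 0.163 ]
lidA [0.5532 0.2271 0.02  ]
lidC [0.4699 0.3511 0.02  ]
knobb [0.4062 0.2161 0.05  ]
flb [0.4069 0.2174 0.02  ]
[215.3624 214.7841]
[215.7605 227.1592]
[335.8732 268.2787]
```

{"api": "hand_motion", "payload": {
  "rows": [0,0,-0.03,0.133,0,0,-0.03,0.133,0,0,0,0.133],
  "aperture": 1.0,
  "squeeze": 40
}}

```text
time: 0.48
tool_pos: [0.2633, -0.6232, 0.2947]
tcp_rot: [3.137, -0.006, 0.003]
wrist_force: [0.3, 0.2, 0.1]
width: 1.001
grip_force: 0.0
```

View pics/c2.png

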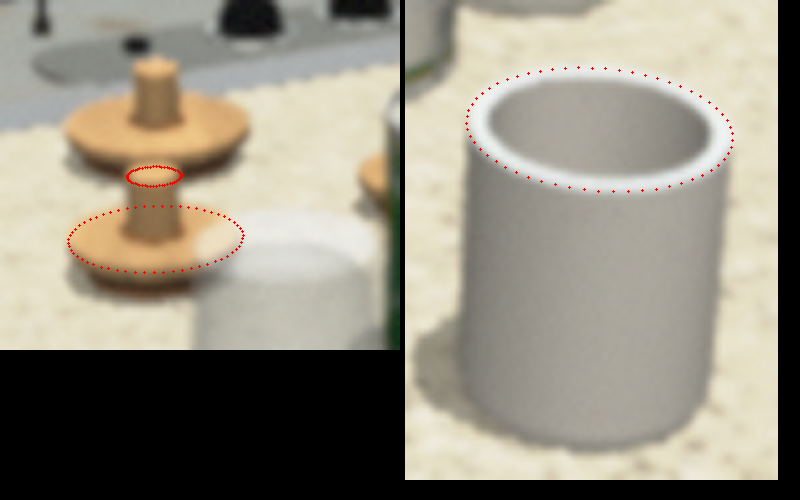

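Back-projected into the side view, the outlines fit: the canister rim at (336,268) and the lid_b flange at (216,227). So lid_b is at (0.407, 0.217) and the canister at (0.432, -0.181). I'll approach lid_b around the front.

{"api": "hand_motion", "payload": {
  "rows": [0.005,-0.06,0,0,0.005,-0.06,0,0,0.005,-0.06,0,0,0.005,-0.06,0,0,0.01,-0.06,0,0]
}}

```text
time: 1.1
tool_pos: [0.2921, -0.3197, 0.2908]
tcp_rot: [-3.141, 0.0, 0.0]
wrist_force: [1.0, 0.2, 0.1]
width: 1.0
grip_force: 0.0
```

{"api": "hand_motion", "payload": {
  "rows": [0.025,-0.055,0,0,0.025,-0.055,0,0,0.025,-0.055,0,0,0.02,-0.055,0,0,0.02,-0.055,0,0]
}}

```text
time: 1.72
tool_pos: [0.4073, -0.0447, 0.2911]
tcp_rot: [3.141, 0.001, 0.001]
wrist_force: [1.1, 0.7, -0.1]
width: 1.005
grip_force: 0.0
```

{"api": "hand_motion", "payload": {
  "rows": [0,-0.06,0,0,0,-0.06,0,0,0,-0.06,0,0,0,-0.06,0,0,0,0,0,0]
}}

```text
time: 2.35
tool_pos: [0.406, 0.1969, 0.2907]
tcp_rot: [-3.141, -0.012, 0.002]
wrist_force: [-0.5, -1.1, -0.2]
width: 1.005
grip_force: 0.0
```

{"api": "hand_motion", "payload": {
  "rows": [0.001,-0.0205,0.04,0,0,0,0.06,0,0,0,0.06,0,0,0,0.04,0,0,0,0,0]
}}

```text
time: 2.98
tool_pos: [0.4046, 0.2111, 0.0876]
tcp_rot: [3.137, -0.0, -0.013]
wrist_force: [-0.6, -0.9, 0.3]
width: 1.001
grip_force: 0.0
```

```bash
python3 - <<'E'
from h import *
s=cv2.cvtColor(optics.read_camera("side"),4);t=cv2.cvtColor(optics.read_camera("top"),4)
o=np.zeros((480,800,3),np.uint8);o[:,:400]=cv2.resize(s[140:260,165:265],(400,480));o[:,400:]=cv2.resize(t[170:290,160:260],(400,480))
cv2.imwrite("pics/c3.png",o);print(read_state()["tool_pos"])
E
```

```text
[0.40870281 0.21331431 0.09211115]
```

View pics/c3.png

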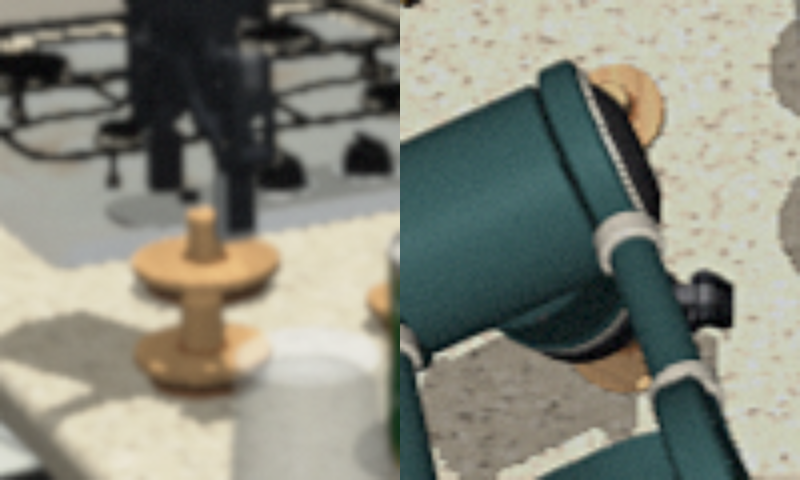

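In the side crop the fingers straddle the knob's axis: tips at (165,190) and (235,225), knob at (202,300). The top view of lid_b is blocked by the arm. I'll descend in two stages.

{"api": "hand_motion", "payload": {
  "rows": [0,0,0.02,0,0,0,0.015,0,0,0,0,0,0,0,0,0]
}}

```text
time: 3.58
tool_pos: [0.4089, 0.2141, 0.0573]
tcp_rot: [-3.141, -0.001, -0.002]
wrist_force: [0.2, -0.3, 0.9]
width: 0.998
grip_force: 0.0
```

```bash
python3 - <<'E'
from h import *
for i in range(4): optics.read_camera("side"); print(read_state()["tool_pos"])
E
```

```text
[0.40888188 0.21420319 0.05728318]
[0.40880972 0.21419407 0.05720643]
[0.4087063  0.21417121 0.05710933]
[0.40857519 0.21410097 0.05695436]
```

{"api": "hand_motion", "payload": {
  "rows": [-0.0015,-0.0033,0.01,0,0,0,0.012,0,0,0,0.01,0,0,0,0,0,0,0,0,0]
}}

```text
time: 4.4
tool_pos: [0.4065, 0.2171, 0.0241]
tcp_rot: [3.141, 0.001, -0.001]
wrist_force: [1.2, -0.2, -0.7]
width: 1.0
grip_force: 0.0
```

{"api": "hand_motion", "payload": {
  "rows": [0,0,0,0,0,0,0,0,0,0,0,0,0,0,0,0,0,0,0,0],
  "aperture": 0.0,
  "squeeze": 40
}}

```text
time: 5.03
tool_pos: [0.407, 0.2174, 0.0247]
tcp_rot: [-3.141, -0.001, -0.001]
wrist_force: [-0.5, 0.6, 3.3]
width: 0.27
grip_force: 39.4
```

{"api": "hand_motion", "payload": {
  "rows": [0,0,0,0,0,0,0,0,0,0,0,0,0,0,0,0]
}}

```text
time: 5.52
tool_pos: [0.407, 0.2174, 0.0247]
tcp_rot: [-3.141, -0.001, -0.001]
wrist_force: [-0.7, -1.0, 6.1]
width: 0.265
grip_force: 39.6
```

The opening of 0.265 × 85 mm is about 22.5 mm, which is the knob's width, at 40 N. Lifting now.

{"api": "hand_motion", "payload": {
  "rows": [0,0,-0.015,0,0,0,-0.025,0,0,0,-0.04,0,0,0,-0.04,0,0,0,-0.04,0]
}}

```text
time: 6.15
tool_pos: [0.4059, 0.2168, 0.1856]
tcp_rot: [3.141, 0.001, -0.001]
wrist_force: [-0.0, 0.5, -2.0]
width: 0.268
grip_force: 39.3
```

{"api": "hand_motion", "payload": {
  "rows": [0,0,-0.03,0,0,0,-0.02,0,0,0,-0.01,0,0,0,0,0,0,0,0,0]
}}

```text
time: 6.78
tool_pos: [0.4058, 0.2168, 0.243]
tcp_rot: [3.141, 0.001, -0.003]
wrist_force: [-0.5, 0.2, -1.7]
width: 0.267
grip_force: 39.3
```

```bash
python3 - <<'E'
from h import *
s=cv2.cvtColor(optics.read_camera("side"),4)
p=read_state()["tool_pos"];print(p)
for r,z in((.039,0.02),(.031,0)):
  for t in np.linspace(0,6.28,60):
    e=proj("side",(p[0]+r*np.cos(t),p[1]+r*np.sin(t),p[2]-.0247+z))
    cv2.circle(s,tuple(int(x) for x in e),0,(255,0,0),-1)
cv2.imwrite("pics/c4.png",cv2.resize(s[70:270,140:340],(600,600)))
E
```

```text
[0.4057428  0.21675934 0.24287096]
```

View pics/c4.png

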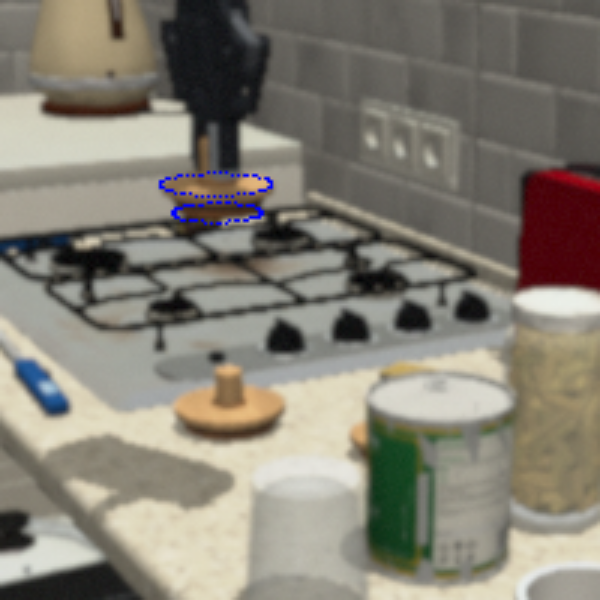

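The lid is in the fingers and level, with the flange at about (218,192) in the crop, a few mm lower than predicted. I'll firm up the grip, carry it over, then measure its actual height at the canister.

{"api": "hand_motion", "payload": {
  "rows": [0,0.01,0,0,0,0.03,0,0,0,0.045,0,0,0,0.045,0,0,0.005,0.045,0,0],
  "squeeze": 60
}}

```text
time: 7.45
tool_pos: [0.4109, 0.0404, 0.2438]
tcp_rot: [3.141, 0.002, -0.001]
wrist_force: [1.6, 0.1, -1.5]
width: 0.262
grip_force: 59.0
```

{"api": "hand_motion", "payload": {
  "rows": [0.005,0.045,0,0,0.005,0.045,0,0,0.005,0.045,0,0,0.005,0.04,0,0,0.001,0.03,0,0]
}}

```text
time: 8.07
tool_pos: [0.4322, -0.1649, 0.2437]
tcp_rot: [-3.142, 0.001, 0.002]
wrist_force: [-0.8, -0.7, -1.5]
width: 0.257
grip_force: 59.1
```

{"api": "hand_motion", "payload": {
  "rows": [0,0.015,0,0,0,0.003,0,0,0,0,0,0,0,0,0,0]
}}

```text
time: 8.57
tool_pos: [0.4329, -0.1799, 0.2443]
tcp_rot: [-3.141, -0.003, -0.0]
wrist_force: [0.6, 1.0, -1.6]
width: 0.256
grip_force: 59.1
```

{"api": "hand_motion", "payload": {
  "rows": [0,0.001,0.02,0,0,0,0.03,0,0,0,0.025,0,0,0,0,0,0,0,0,0]
}}

```text
time: 9.2
tool_pos: [0.4335, -0.1817, 0.1703]
tcp_rot: [3.141, 0.003, 0.002]
wrist_force: [0.9, -0.9, -1.1]
width: 0.259
grip_force: 59.1
```

```bash
python3 - <<'E'
from h import *
np.set_printoptions(precision=4,suppress=True)
s=cv2.cvtColor(optics.read_camera("side"),4)
t=cv2.cvtColor(optics.read_camera("top"),4);cv2.imwrite("pics/t5.png",t);cv2.imwrite("pics/s5.png",s)
p=read_state()["tool_pos"];print(p,proj("side",p),proj("side",p-[0,0,.0247]))
hsv=cv2.cvtColor(s,40);m=cv2.inRange(hsv,(5,80,60),(24,255,255));m[:150]=0;m[300:]=0;m[:,:295]=0;m[:,:270]=0;m[:,385:]=0
n,l,st,ce=cv2.connectedComponentsWithStats(m);print(st[1:][st[1:,4]>50])
a=cv2.resize(s[170:290,290:380],(450,600),interpolation=2);b=cv2.resize(t[200:280,330:430],(350,280),interpolation=2)
o=np.zeros((600,800,3),np.uint8);o[:,:450]=a;o[:280,450:]=b
for z0,col in((0,(0,0,255)),(-.004,(255,0,0))):
 for r,z in((.039,.02),(.039,.012),(.031,0)):
  for t in np.linspace(0,6.28,50):
   e=proj("side",(p[0]+r*np.cos(t),p[1]+r*np.sin(t),p[2]-.0247+z+z0))
   cv2.circle(o,(int((e[0]-290+.5)*5),int((e[1]-170+.5)*5)),1,col,-1)
cv2.imwrite("pics/c5.png",o)
E
```

```text
[ 0.434  -0.1821  0.1709] [340.4402 220.5578] [339.4452 235.5285]
[[ 319  189    8   11   52]
 [ 311  202   55   41 1149]]
```

View pics/c5.png

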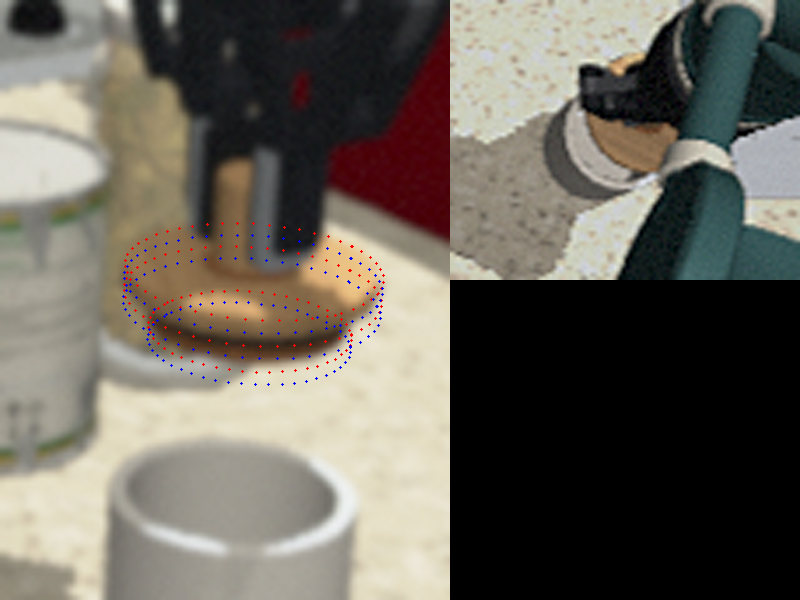

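The lid hangs over the canister without obvious tilt: flange spans x 122–385 and the plug's lower edge is near y 357 in the crop. I'll put numbers on its actual height and axis.

```bash
python3 - <<'E'
from h import *
np.set_printoptions(precision=4,suppress=True)
s=cv2.imread("pics/s5.png");p=np.array([.434,-.1821,.1709])
for u in(330,335,340,345,350): print(u,[tuple(int(x) for x in s[v,u]) for v in range(234,248)])
for v in (222,224,226,228,230): 
    print(v,[int(x) for x in s[v,310:320,0]],[int(x) for x in s[v,360:372,0]])
th=np.linspace(0,6.28,200)
for dz in(-.004,-.002,0,.002,.004):
    f=lambda r,z:np.array([proj("side",(p[0]+r*np.cos(t),p[1]+r*np.sin(t),p[2]-.0247+dz+z)) for t in th])
    a,b,c=f(.031,0),f(.039,.012),f(.039,.02)
    print(dz,"plug bot",a[:,1].max(),"flange bot",b[:,1].max(),"top-rim front",c[:,1].max(),"x",c[:,0].min(),c[:,0].max(),"row at ext",c[c[:,0].argmin(),1],c[c[:,0].argmax(),1])
E
```

```text
330 [(69, 100, 126), (62, 88, 110), (48, 65, 80), (32, 41, 53), (30, 43, 68), (36, 57, 87), (72, 86, 106), (130, 138, 147), (172, 177, 179), (175, 180, 181), (159, 167, 168), (145, 154, 157), (137, 149, 153), (142, 158, 163)]
335 [(71, 104, 132), (63, 94, 118), (57, 81, 103), (40, 55, 71), (30, 40, 55), (33, 48, 75), (36, 60, 92), (65, 83, 107), (111, 123, 134), (133, 145, 149), (139, 150, 153), (139, 152, 157), (156, 177, 184), (179, 204, 214)]
340 [(81, 119, 151), (71, 103, 132), (64, 92, 116), (48, 67, 86), (34, 44, 56), (28, 44, 63), (36, 58, 89), (49, 73, 103), (90, 109, 130), (145, 167, 178), (182, 207, 216), (194, 220, 226), (199, 223, 229), (197, 222, 228)]
345 [(72, 104, 132), (68, 99, 126), (64, 92, 117), (53, 74, 93), (37, 48, 59), (30, 43, 62), (36, 58, 84), (57, 80, 107), (109, 132, 152), (162, 188, 201), (190, 217, 224), (194, 221, 227), (192, 220, 227), (196, 222, 228)]
350 [(64, 95, 120), (64, 92, 116), (58, 84, 105), (44, 62, 76), (31, 41, 55), (32, 49, 72), (45, 67, 93), (91, 112, 130), (152, 174, 187), (190, 214, 222), (200, 223, 229), (198, 222, 228), (196, 221, 2
[... 866 characters left out ...]
746503081 row at ext 223.69054180457587 226.77280442332122
0 plug bot 244.04485625383865 flange bot 238.80368962255864 top-rim front 233.7204556855255 x 314.5017703125171 366.24689801566666 row at ext 222.47229778496765 225.54524470762956
0.002 plug bot 242.80436161742915 flange bot 237.53675134996337 top-rim front 232.4431705492121 x 314.55797360170436 366.354130111517 row at ext 221.2517015994319 224.31529084985232Traceback (most recent call last):
  File "<stdin>", line 10, in <module>
  File "<stdin>", line 9, in <lambda>
  File "h.py", line 8, in proj
    c=optics.camera_info(cam);K=np.array(c["intrinsics"]);T=np.array(c["extrinsics"])
ValueError: time passes only in moves, steps and waits
```

The plug's bottom edge is at row 242.2 against 244 predicted, so the plug is about 22.5 mm below the TCP. The flange extents match, so the lid is centred in the fingers. Target TCP z is 0.1235, with x −1.5 mm and y +1 mm.

{"api": "hand_motion", "payload": {
  "rows": [-0.0015,-0.001,0.01,0,0,0,0.015,0,0,0,0.012,0,0,0,0.005,0,0,0,0,0]
}}

```text
time: 9.93
tool_pos: [0.4309, -0.1806, 0.1265]
tcp_rot: [-3.141, -0.001, 0.002]
wrist_force: [1.0, -1.0, -1.5]
width: 0.26
grip_force: 59.1
```

{"api": "hand_motion", "payload": {
  "rows": [0,0,0.005,0,0,0,0,0,0,0,0,0,0,0,0,0,0,0,0,0]
}}

```text
time: 10.55
tool_pos: [0.4315, -0.1809, 0.1225]
tcp_rot: [3.141, 0.001, 0.0]
wrist_force: [0.8, 0.5, -1.5]
width: 0.258
grip_force: 59.1
```

```bash
python3 - <<'E'
from h import *
s=cv2.cvtColor(optics.read_camera("side"),4);t=cv2.cvtColor(optics.read_camera("top"),4);cv2.imwrite("pics/s6.png",s);print(read_state()["tool_pos"])
o=np.zeros((600,800,3),np.uint8);o[:,:450]=cv2.resize(s[190:310,290:380],(450,600),interpolation=2);o[:280,450:]=cv2.resize(t[200:280,330:430],(350,280),interpolation=2)
cv2.imwrite("pics/c6.png",o)
E
```

```text
[ 0.43142492 -0.18084634  0.12238359]
```

View pics/c6.png

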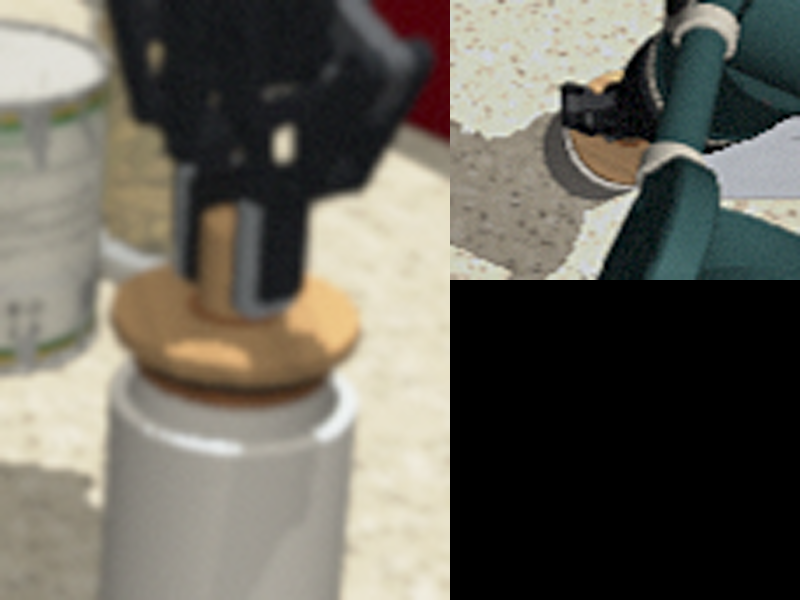

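The plug's bottom edge (crop y≈405) sits about 9 px above the canister's front rim (y≈452), which gives a gap of roughly 10–12 mm. The flange (112–361) is over the rim (107–357) to within about 1 mm, and the lid is level. Handing in.

```bash
python3 -c "
from workcell import bot, optics, read_state
print(bot.finish_job())"
```

```text
the job is handed in; nothing more can be done
None
```

I handed the job in with lid_b held by its knob, level and about 1 cm (10–12 mm by camera) above the canister's mouth, centred to within about 1 mm; I saw no contact with the canister or anything else, but no verdict came back.

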